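# Stow the clay roller in the tool chest

### The job

Lift the hinged lid of the wooden tool chest (it has a bar handle), lean it back against its rests so that it stays propped open by itself, and let go. Then lay the clay roller (the round one with a thin handle at each end) down in the chest, without dropping it, so that its two handles rest in the two V cradles. Finally lower the lid gently until it is fully shut, without letting it fall, and leave the other things on the bench where they are.

Things in the scene. Friction and masses are not known exactly. Their poses are not given: they have to be found in the camera images.
- chest: Fixed plywood tool chest, 180 (x) x 240 (y) x 85 mm high without lid, walls and floor 8 mm. Origin: centre of its underside. x points from its front wall to the hinge side (roughly away from the robot, yaw varies up to 15 degrees), y along the hinge line, z up. Two wooden rests behind the hinge stop the open lid. On its floor, at x = +60 mm, lies a loose wooden rib 36 x 100 x 10 mm; it can stay.
- chest_seat (a point): Where the roller's centre lies with both handles in the V cradles: chest frame x -22, y 0, z 52 mm; axes as the chest's. The cradles stand at y = +70 and -70 mm, 12 mm thick (128 mm free between), 45 degree faces, mouth 42 mm, tops 64 mm above the bench. 60 mm free from here to the front wall, 104 mm to the back wall; lying roller to closed lid 11 mm.
- chest_lid (a joint): Lid angle in rad: 0 shut, grows as the front edge rises, 1.72 at the stop, leaning back past the vertical on its rests, where it stays by its own weight. Let go short of the vertical it falls shut; the hinge has little friction. Plywood plate 180 x 240 x 8 mm, about 0.32 kg, hinged along the chest's far top edge.
- lid_bar (a point): Middle of the lid's handle: dark steel round bar, 12 mm thick, 110 mm long, parallel to the hinge line, its centre 40 mm above the lid's upper face (34 mm free between), 22 mm from the lid's front edge. With the lid shut it lies 158 mm from the hinge line towards the chest's front and 48 mm above it. Axes turn with the lid; y along the bar.
- lid_hinge (a point): Point on the hinge line, midway along it, 85.5 mm above the bench, x = +90 mm in the chest's frame, in the plane of the lid's lower face. Axes turn with the lid.
- roller: Loose wooden clay roller, 190 mm long: barrel 44 mm thick, 110 mm long, with a handle 18 mm thick, 40 mm long at each end; about 0.18 kg. Origin: middle of the barrel on its axis (22 mm above the bench at the start). y runs along the roller; x and z may point any way round it; either end may go either way. It can roll. It lies beside the chest in one of two places, the beater in the other.
- beater: Bystander: flat wooden clay beater, 205 x 60 x 18 mm, a paddle with a handle at one end. Its y axis points from the handle to the blade. Origin: on its underside, 105 mm from the handle's end.
- glaze_a: Bystander: white plastic bottle, 72 mm wide, 160 mm high. Origin: centre of its underside.
- glaze_b: Bystander: grey jar, 80 mm wide, 100 mm high. Origin: centre of its underside.
- mug: Bystander: white ceramic mug, 80 mm wide, 90 mm high. Origin: centre of its underside.
- conebox: Bystander: cardboard box 100 x 150 x 60 mm high. Origin: centre of its underside.
There are look-alikes about, which are no part of the job. Of the things that look like the roller, take the one that is farthest to the robot's left at the start.

How it is judged:
On the way, in this order (a step that is already met when the one before it is completed fails the run):
1. the lid stands propped open against its rests by itself, the fingers touching nothing (value of joint chest_lid above 1.62 rad and velocity of joint chest_lid between -0.1 and 0.1 rad/s and contact force between the fingers and anything else below 0.1 N), for 0.3 s.
2. with the lid still open, the roller lies in both cradles, let go and at rest (value of joint chest_lid above 1.5 rad and contact force between the fingers and roller below 0.1 N and x of roller in the frame of chest_seat between -0.006 and 0.006 m and y of roller in the frame of chest_seat between -0.012 and 0.012 m and z of roller in the frame of chest_seat between -0.006 and 0.006 m and angle between the y axis of roller and the y axis of chest_seat, either way round below 0.06 rad and linear speed of roller below 0.03 m/s), for 0.2 s.
At the end, for the whole second after the job is handed in: The roller is at rest in the chest with its centre within 6 mm in x and z, and 12 mm along the chest's y, of chest_seat and its axis within 0.06 rad of the chest's y axis (both handles in their cradles), and the lid is shut (angle below 0.03 rad) (x of roller in the frame of chest_seat between -0.006 and 0.006 m and y of roller in the frame of chest_seat between -0.012 and 0.012 m and z of roller in the frame of chest_seat between -0.006 and 0.006 m and angle between the y axis of roller and the y axis of chest_seat, either way round below 0.06 rad and linear speed of roller below 0.03 m/s and value of joint chest_lid below 0.03 rad and velocity of joint chest_lid above -0.05 rad/s); the robot touches nothing.
It fails at once if the lid falls or is slammed: it closes faster than 2.5 rad/s (velocity of joint chest_lid below -2.5 rad/s).
It fails at once if the roller is dropped or thrown: out of the fingers and faster than 0.6 m/s (contact force between the fingers and roller below 0.05 N and linear speed of roller above 0.6 m/s).
It fails at once if another thing on the bench is moved by more than 30 mm (distance of any of beater, glaze_a, glaze_b, mug, conebox from where it was at the start of the episode above 0.03 m).
It also fails if it takes over 72 s, if anything falls off the work surface, if the arm or the gripper's body presses on something with over 40 N, if the wrist force passes 120 N, or if a joint passes its speed limit or range.

### The arm

A 6-joint arm with a two-finger parallel gripper is mounted at the origin on the work surface. World frame = base frame: x ahead of the robot, y to its left, z up, the work surface at z = 0. Lengths are in m, angles in rad, forces in N, time in s.
With the tool pointing down it reaches from about 0.4 to 0.925 m from the base axis. Payload 12.5 kg.
Tool frame: the origin (TCP) lies at the very end of the fingers, on their centre line; the grasp point (between the pads) lies 19 mm behind it; z points along the fingers, y is the direction in which the jaws open and shut (so a half turn about z gives the same grasp; the last joint's range is limited). The gripper opens to 95 mm and grips with 3 to 60 N. Pads are 20 mm wide; open, the fingers measure 119 mm over their backs; the gripper's body (75 mm by 180 mm) begins 59 mm behind the grasp point.
Start: joints at [1.118, 0.491, 1.559, -0, 1.092, -0.106], TCP at [0.212, 0.588, 0.215] pointing down, gripper open.
Joint ranges: [-3.1, 3.1], [-0.84, 2.19], [0.05, 2.79], [-1.13, 4.28], [0.06, 2.93], [-2.69, 2.69]. Speed limits (rad/s): [2.22, 2.22, 2.79, 3.14, 3.14, 3.14].

### API

Orientations are given as a unit quaternion [w, x, y, z].
In Python, from cell import state, optics, workorder gives the robot as it stands.
- The arm moves only by the tool apply_moves, never from a script. Its argument "targets" is a list of rows, each a list of 5 numbers: the shift along the tool's x, y, z in m, then the turn about the tool's z in rad, then the finger opening in m, from 0 to 0.0951. A call has 1 to 20 rows; each row shifts and turns the commanded pose from where the row before left it, along the tool's axes as they then stand; what a row does not reach is not made up. A row lasts 1/8 s, in which the tool goes at most 62.5 mm and 10.7 degrees, less where a joint would pass 70% of its speed; a pose out of reach is approached as far as the arm can. A call is refused whole if a number of a shift passes 0.0625 or a number of a turn 0.188, either way. A call with a gripper value outside its range is refused whole. The fingers move at their own pace and stop on an object; "newtons" is the grip in N (left out, the last holds). Time passes only in rows, so rows that do not move let the fingers close. It gives the time, the measured TCP pose, the force and the opening at its end, in the units of the state.
- state(): the state, without advancing time (a new reading comes with each control period).
- optics.get_image(name): name is "scene" or "top" or "wrist"; returns the picture (400x640x3 uint8, red, green, blue); there is no depth.
- optics.camera_info(name): a dict with "camera_matrix" (3x3 intrinsics, pixels), "R" (3x3) and "t" (3): a world point X has camera coordinates R X + t. Camera axes: x right, y down, z forward; pixel columns grow to the right and rows downward; lengths in m; the calibration is good to about 2 mm. A picture is of the moment at which its call begins: read the wrist's pose just before it. camera_info takes no time and is no camera call; for the wrist camera it gives the pose at the moment of the call.
- workorder.sign_off(): hands the job in, once; it reports no verdict.
The state is a dict: "time_s": time; "joint_positions": joint angles; "joint_vel": joint speeds; "joint_torque": joint torques, N m; "ee_pos": TCP position; "orientation": TCP orientation; "wrist_force": force on the tool from outside, world axes, zero at the start; "wrist_torque": the same for the moment, N m; "grip_width": finger opening in m.
Only numpy, scipy, OpenCV 4.12 (cv2) and the standard library are available. Lean on these libraries where they do the work, as an engineer would, in place of code of your own. Each camera call takes 0.05 s, during which the arm holds its last target. There are 200 camera calls.

## Working session

There is one attempt and no reset: what is moved stays moved. The work goes in short steps, Python scripts to look and compute and a tool call to move; the robot and the scene stay as the last step left them, time stands still between calls to the robot, and variables do not carry over. Pictures are saved under pics/ and viewed, about 8 in all and at most 12, crops included, and the job is handed in when it is done.

Besides the shell and the picture viewer there is one more tool, called after "Request:" in YAML: its name, and indented under it one key for each argument. apply_moves: Moves the arm, as the interface text tells. Its arguments: {"type":"object","properties":{"targets":{"type":"array"},"newtons":{"type":"number"}},"required":["targets"]}

```bash
mkdir -p pics; ls
python3 - <<'E'
from cell import state,optics
import cv2,numpy as np
s=state();print(s)
for n in("scene","top"):
    im=optics.get_image(n);cv2.imwrite(f"pics/{n}0.png",im[:,:,::-1])
    c=optics.camera_info(n);print(n,{k:np.round(np.array(v),4).tolist() for k,v in c.items()})
E
```

```text
pics
{'time_s': 0.0, 'joint_positions': array([ 1.11838319e+00,  4.91562160e-01,  1.55946386e+00, -3.18475880e-05,
        1.09168224e+00, -1.05622995e-01]), 'joint_vel': array([-1.12734647e-03, -7.94037932e-04, -5.86154134e-04,  7.03359648e-04,
       -8.45849969e-05,  3.15815291e-04]), 'joint_torque': array([-9.62730774e-04, -6.12654161e+01, -2.58176619e+01,  6.92340592e-02,
        4.83113027e-02, -7.35503886e-05]), 'ee_pos': array([0.21231626, 0.58756949, 0.21405517]), 'orientation': array([-1.40044027e-04,  1.72520234e-01,  9.85005816e-01, -5.40117508e-04]), 'wrist_force': array([-0.52797335,  1.45939988,  0.42696816]), 'wrist_torque': array([-0.00531928, -0.05329777, -0.02101624]), 'grip_width': 0.0950334670580337}
scene {'camera_matrix': [[405.7403, 0.0, 317.8799], [0.0, 405.7403, 201.4909], [0.0, 0.0, 1.0]], 'R': [[-0.1811, 0.9833, 0.0152], [0.5831, 0.1199, -0.8035], [-0.792, -0.1367, -0.5951]], 't': [0.1163, -0.2643, 1.6054]}
top {'camera_matrix': [[503.4635, 0.0, 316.6586], [0.0, 503.4635, 195.4518], [0.0, 0.0, 1.0]], 'R': [[-0.0067, -0.9999, -0.0096], [-0.9882, 0.0081, -0.1529], [0.153, 0.0085, -0.9882]], 't': [0.014, 0.5681, 1.6389]}
```

View pics/scene0.png

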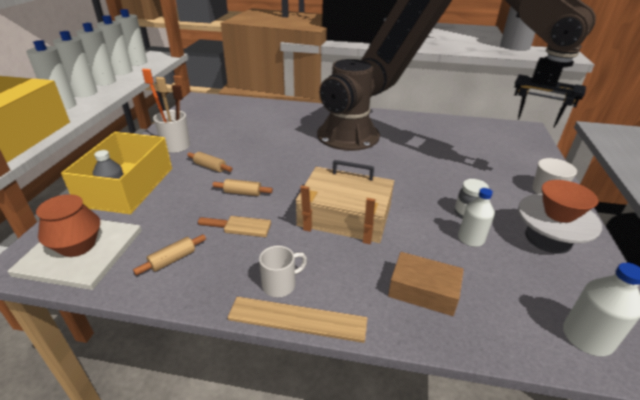

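View pics/top0.png

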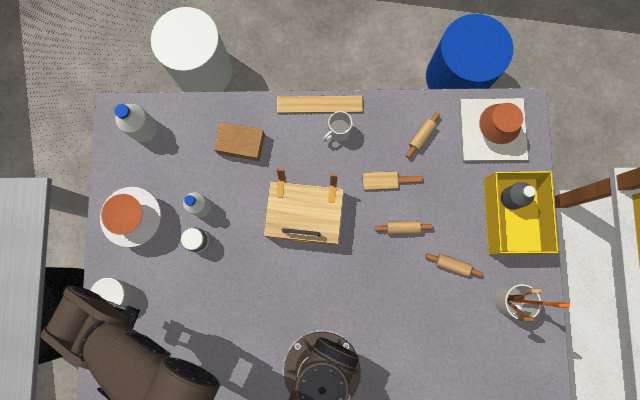

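The top view shows the chest at about (303,212) px with its bar at (301,233). Rollers are at (404,228), (454,265) and (423,135). The one farthest left (largest y) is at (404,228), and the beater is at (395,181). I'll crop the top view to measure these more closely.

```bash
cat > h.py <<'E'
import numpy as np,cv2
from cell import state,optics
def ray(n,uv,z,c=None):
    c=c or optics.camera_info(n);K,R,t=[np.array(c[k]) for k in("camera_matrix","R","t")]
    o=-R.T@t;d=R.T@np.linalg.inv(K)@np.array([*uv,1.]);return o+d*(z-o[2])/d[2]
def proj(n,X,c=None):
    c=c or optics.camera_info(n);K,R,t=[np.array(c[k]) for k in("camera_matrix","R","t")]
    p=K@(R@np.array(X)+t);return p[:2]/p[2]
def Rt(s=None):
    from scipy.spatial.transform import Rotation as Ro
    q=(s or state())["orientation"];return Ro.from_quat([q[1],q[2],q[3],q[0]]).as_matrix()
E
python3 - <<'E'
from h import *
im=cv2.imread("pics/top0.png")[155:265,245:445]
cv2.imwrite("pics/crop0.png",cv2.resize(im,(800,440),interpolation=cv2.INTER_CUBIC))
E
```

```text
(no output)
```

View pics/crop0.png

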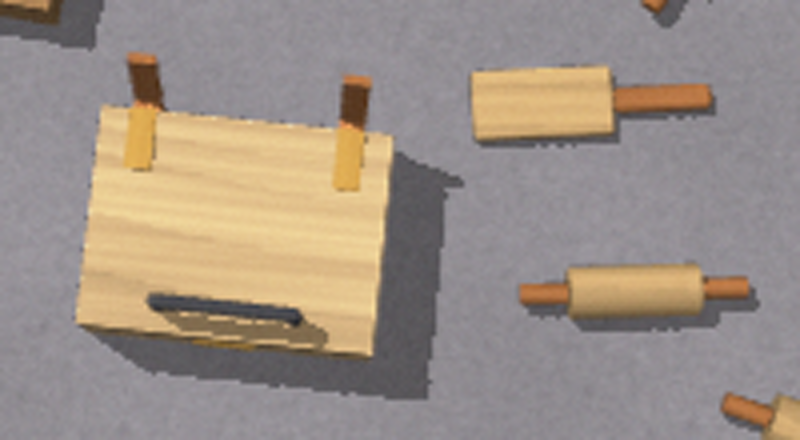

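The crop shows the lid corners at (102,106), (392,136), (374,355) and (78,324). The bar runs from (150,301) to (298,317), and the roller's ends are at (520,293) and (748,287).

Run:
```python
from h import *
f=lambda p:(245+(p[0]+.5)/4-.5,155+(p[1]+.5)/4-.5)
L=[ray("top",f(p),.0935)for p in[(102,106),(392,136),(374,355),(78,324)]]
B=[ray("top",f(p),.1335)for p in[(150,301),(298,317)]]
Rr=[ray("top",f(p),.022)for p in[(520,293),(748,287)]]
be=[ray("top",f(p),.018)for p in[(471,72),(611,66),(614,133),(475,140),(710,96)]]
for n,a in(("L",L),("B",B),("R",Rr),("beater",be)):print(n,np.round(a,4)[:,:2].tolist(),np.mean(a,0).round(4))
d=lambda a,b:np.degrees(np.arctan2(*(a-b)[[1,0]]))
print("yaw y-axis", d(L[0],L[1])-90,d(L[3],L[2])-90,d(B[0],B[1])-90,"x",d(L[0],L[3]),d(L[1],L[2]),"roller",d(Rr[0],Rr[1])-90)
for n,v in (("mug",(340,122)),("a",(190,201)),("b",(194,240)),("box",(240,137)),("r2",(432,258))):print(n,ray("top",v,.05).round(3))
print(Rt().round(3))
```

```text
L [[0.609, 0.1607], [0.5823, -0.0752], [0.4051, -0.0582], [0.4316, 0.1786]] [0.507  0.0515 0.0935]
B [[0.4462, 0.1178], [0.4328, 0.0021]] [0.4395 0.0599 0.1335]
R [[0.4601, -0.1835], [0.4637, -0.3741]] [ 0.4619 -0.2788  0.022 ]
beater [[0.6498, -0.1467], [0.654, -0.2662], [0.596, -0.2669], [0.591, -0.1489], [0.6272, -0.3495]] [ 0.6236 -0.2356  0.018 ]
yaw y-axis -6.474134348357737 -6.386434235615354 -6.599496855599057 x -5.77225629203243 -5.466995993129855 roller 1.0759193368711522
mug [ 0.82  -0.072  0.05 ]
a [0.552 0.432 0.05 ]
b [0.422 0.415 0.05 ]
box [0.77  0.269 0.05 ]
r2 [ 0.358 -0.365  0.05 ]
[[-0.94   0.34  -0.   ]
 [ 0.34   0.94  -0.001]
 [ 0.    -0.001 -1.   ]]
```

```bash
cat >> h.py <<'E'
YAW=np.radians(-6.4)
CX=np.array([np.cos(YAW),np.sin(YAW),0]);CY=np.array([-np.sin(YAW),np.cos(YAW),0])
C0=np.array([.507,.0515,0]);H=C0+.09*CX+[0,0,.0855]
def bar(th):return H+CX*(-.158*np.cos(th)+.048*np.sin(th))+np.array([0,0,.158*np.sin(th)+.048*np.cos(th)])
def go(tcp,head_deg=None,frm=None):
    s=state();R=Rt(s);d=R.T@(np.array(tcp)-(s["ee_pos"] if frm is None else frm))
    h=np.degrees(np.arctan2(R[1,1],R[0,1]));o="tool shift %s"%d.round(4).tolist()
    if head_deg is not None:
        e=(h-head_deg+90)%180-90;o+=" turn %.4f"%np.radians(e)
    print(o,"head %.2f"%h)
E
python3 -c "
from h import *
go(bar(0)+[0,0,.07],-6.4);print(bar(0),bar(1.72))"
```

```text
tool shift [-0.3932, -0.4199, 0.011] turn 1.3357 head 70.13
[0.43942378 0.05907989 0.1335    ] [0.66695044 0.03355868 0.23460935]
```

Request:
apply_moves:
  targets:
    - [-0.0328, -0.035, 0.001, 0, 0.095]
    - [-0.0328, -0.035, 0.001, 0, 0.095]
    - [-0.0328, -0.035, 0.001, 0, 0.095]
    - [-0.0328, -0.035, 0.001, 0, 0.095]
    - [-0.0328, -0.035, 0.001, 0, 0.095]
    - [-0.0328, -0.035, 0.001, 0, 0.095]
    - [-0.0328, -0.035, 0.001, 0, 0.095]
    - [-0.0328, -0.035, 0.001, 0, 0.095]
    - [-0.0328, -0.035, 0.001, 0, 0.07]
    - [-0.0328, -0.035, 0.001, 0, 0.06]
    - [-0.0328, -0.035, 0.001, 0, 0.05]
    - [-0.0328, -0.035, 0.001, 0, 0.05]
    - [0, 0, 0, 0.167, 0.05]
    - [0, 0, 0, 0.167, 0.05]
    - [0, 0, 0, 0.167, 0.05]
    - [0, 0, 0, 0.167, 0.05]
    - [0, 0, 0, 0.167, 0.05]
    - [0, 0, 0, 0.167, 0.05]
    - [0, 0, 0, 0.167, 0.05]
    - [0, 0, 0, 0.167, 0.05]

```text
time_s: 2.6
ee_pos: [0.4397, 0.059, 0.2025]
orientation: [-0.0, 0.747, 0.664, -0.0]
wrist_force: [-0.5, 1.1, -1.4]
grip_width: 0.0501
```

```bash
python3 -c "
from h import *
go(bar(0)+[0,0,.07],-6.4);go(bar(0)+[0,0,-.019],-6.4)
s=state();print(s['time_s'],s['ee_pos'],s['joint_positions'])
c=optics.camera_info('wrist');im=optics.get_image('wrist')
print(proj('wrist',bar(0)-.055*CY,c),proj('wrist',bar(0)+.055*CY,c))
cv2.imwrite('pics/w1.png',im[:,:,::-1])"
```

```text
tool shift [0.0, -0.0003, -0.001] turn -0.0058 head -6.73
tool shift [0.0, -0.0002, 0.088] turn -0.0058 head -6.73
2.6 [0.43969227 0.05903264 0.2024686 ] [-1.56791816e-02  2.50208814e-01  1.99698893e+00  9.01335251e-05
  8.94809781e-01  1.01770259e-01]
[316.83718006 268.04641273] [315.97370936 143.05526126]
```

View pics/w1.png

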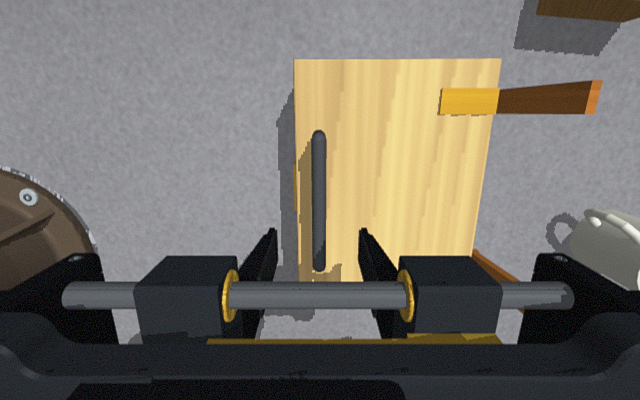

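The wrist view shows the bar at u≈318, v 131–271, centred between the fingers at u 272 and 365. That is within about 2 mm of the prediction, so I'll descend and grip.

Request:
apply_moves:
  targets:
    - [0, 0, 0.022, 0, 0.05]
    - [0, 0, 0.022, 0, 0.05]
    - [0, 0, 0.022, 0, 0.05]
    - [0, 0, 0.021, 0, 0.05]
    - [0, 0, 0, 0, 0.012]
    - [0, 0, 0, 0, 0.008]
    - [0, 0, 0, 0, 0.008]
    - [0, 0, 0, 0, 0.008]
    - [0, 0, 0, 0, 0.008]
    - [0, 0, 0, 0, 0.008]
  newtons: 12

```text
time_s: 3.9
ee_pos: [0.4405, 0.059, 0.1161]
orientation: [0.001, 0.746, 0.666, 0.001]
wrist_force: [2.7, -0.6, 4.7]
grip_width: 0.0113
```

```bash
python3 -c "
from h import *
p=bar(0);print(Rt()[:,1])
for t in np.linspace(0,1.70,18):
    q=bar(t);d=q-p;p=q;print(round(t,2),'along CX %.4f up %.4f'%(d@CX,d[2]))"
```

```text
[ 0.99373593 -0.11173843  0.00184998]
0.0 along CX 0.0000 up 0.0000
0.1 along CX 0.0056 up 0.0155
0.2 along CX 0.0071 up 0.0149
0.3 along CX 0.0086 up 0.0141
0.4 along CX 0.0099 up 0.0132
0.5 along CX 0.0112 up 0.0121
0.6 along CX 0.0123 up 0.0110
0.7 along CX 0.0134 up 0.0097
0.8 along CX 0.0143 up 0.0083
0.9 along CX 0.0150 up 0.0068
1.0 along CX 0.0156 up 0.0053
1.1 along CX 0.0161 up 0.0037
1.2 along CX 0.0164 up 0.0021
1.3 along CX 0.0165 up 0.0004
1.4 along CX 0.0165 up -0.0012
1.5 along CX 0.0163 up -0.0029
1.6 along CX 0.0159 up -0.0045
1.7 along CX 0.0154 up -0.0060
```

Request:
apply_moves:
  targets:
    - [0, 0.0056, -0.0155, 0, 0.008]
    - [0, 0.0071, -0.0149, 0, 0.008]
    - [0, 0.0086, -0.0141, 0, 0.008]
    - [0, 0.0099, -0.0132, 0, 0.008]
    - [0, 0.0112, -0.0121, 0, 0.008]
    - [0, 0.0123, -0.011, 0, 0.008]
    - [0, 0.0134, -0.0097, 0, 0.008]
    - [0, 0.0143, -0.0083, 0, 0.008]
    - [0, 0.015, -0.0068, 0, 0.008]
    - [0, 0, 0, 0, 0.008]
  newtons: 15

```text
time_s: 5.15
ee_pos: [0.5365, 0.048, 0.2221]
orientation: [-0.0, 0.746, 0.666, -0.0]
wrist_force: [-6.1, -0.1, 10.9]
grip_width: 0.0115
```

```bash
python3 -c "
from h import *
s=state();print(s['ee_pos']+[0,0,.019]-bar(.9),s['wrist_force'],s['wrist_torque'],s['grip_width'])"
```

```text
[ 0.00033208 -0.00024008  0.00200897] [-6.08038165 -0.1320233  10.92864104] [-0.24946715  1.09784954 -0.00234496] 0.01145919342188339
```

Request:
apply_moves:
  targets:
    - [0, 0.0156, -0.0053, 0, 0.008]
    - [0, 0.0161, -0.0037, 0, 0.008]
    - [0, 0.0164, -0.0021, 0, 0.008]
    - [0, 0.0165, -0.0004, 0, 0.008]
    - [0, 0.0165, 0.0012, 0, 0.008]
    - [0, 0.0163, 0.0029, 0, 0.008]
    - [0, 0.0159, 0.0045, 0, 0.008]
    - [0, 0.0154, 0.006, 0, 0.008]
    - [0, 0, 0, 0, 0.008]
    - [0, 0, 0, 0, 0.008]

```text
time_s: 6.4
ee_pos: [0.6644, 0.0336, 0.2179]
orientation: [-0.0, 0.746, 0.666, -0.0]
wrist_force: [0.6, -2.7, -1.0]
grip_width: 0.0114
```

```bash
python3 -c "
from h import *
s=state();print(s['ee_pos']+[0,0,.019]-bar(1.7),s['wrist_force'],s['grip_width'])
cv2.imwrite('pics/s2.png',cv2.resize(optics.get_image('scene')[100:300,200:500,::-1],(750,500)))"
```

```text
[ 0.00040262 -0.00031749  0.00090574] [ 0.59850542 -2.69228079 -1.04213588] 0.011370977098449713
```

View pics/s2.png

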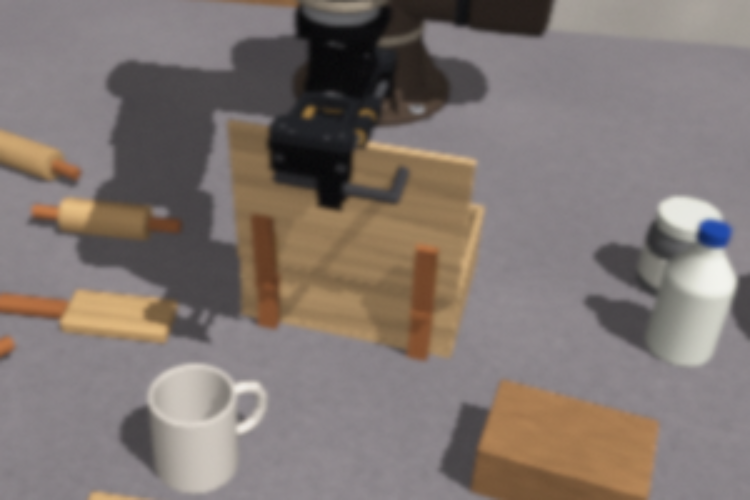

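The picture shows the lid upright on its rests, with the gripper on the bar. I'll release it and rise.

Request:
apply_moves:
  targets:
    - [0, 0, 0, 0, 0.03]
    - [0, 0, 0, 0, 0.03]
    - [0, 0, 0, 0, 0.03]
    - [0, 0, 0, 0, 0.03]
    - [0, 0, -0.02, 0, 0.03]
    - [0, 0, -0.03, 0, 0.03]
    - [0, 0, -0.03, 0, 0.03]
    - [0, 0, -0.03, 0, 0.03]
    - [0, 0, 0, 0, 0.03]
    - [0, 0, 0, 0, 0.03]
    - [0, 0, 0, 0, 0.03]
    - [0, 0, 0, 0, 0.03]

```text
time_s: 7.95
ee_pos: [0.6644, 0.0338, 0.3273]
orientation: [-0.0, 0.746, 0.666, -0.0]
wrist_force: [0.2, 1.1, 0.1]
grip_width: 0.0297
```

```bash
python3 -c "
from h import *
go([.4619,-.2788,.15],1.1)
im=optics.get_image('top')
for t in(1.62,1.72): print(t,[proj('top',bar(t)+k*.055*CY).round(1).tolist() for k in(-1,1)])
cv2.imwrite('pics/t3.png',cv2.resize(im[150:270,240:440,::-1],(800,480),interpolation=cv2.INTER_CUBIC))"
```

```text
tool shift [-0.3333, -0.1661, 0.1775] turn -0.1312 head -6.42
1.62 [[325.6, 159.6], [288.9, 155.9]]
1.72 [[326.1, 155.1], [289.7, 151.4]]
```

View pics/t3.png

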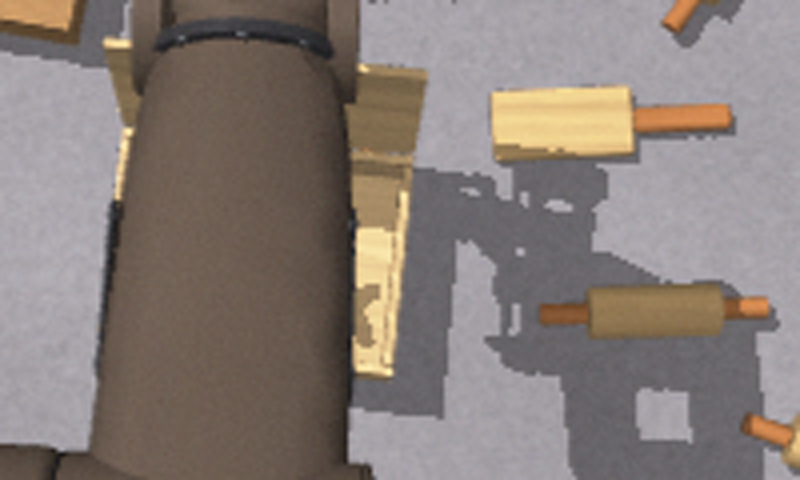

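The lid stays propped open, with its free edge at crop row ~75. The roller is at about (655,311) in the crop. I'll move above it.

Request:
apply_moves:
  targets:
    - [-0.0417, -0.0208, 0, 0, 0.08]
    - [-0.0417, -0.0208, 0, 0, 0.08]
    - [-0.0417, -0.0208, 0, 0, 0.08]
    - [-0.0417, -0.0208, 0, 0, 0.08]
    - [-0.0417, -0.0208, 0, 0, 0.08]
    - [-0.0417, -0.0208, 0, 0, 0.08]
    - [-0.0417, -0.0208, 0.02, 0, 0.08]
    - [-0.0417, -0.0208, 0.035, 0, 0.08]
    - [0, 0, 0.04, -0.066, 0.08]
    - [0, 0, 0.04, -0.066, 0.08]
    - [0, 0, 0.04, 0, 0.08]
    - [0, 0, 0, 0, 0.08]

```text
time_s: 9.5
ee_pos: [0.4609, -0.2785, 0.1511]
orientation: [-0.002, 0.7, 0.714, -0.0]
wrist_force: [0.6, -0.4, 0.6]
grip_width: 0.08
```

```bash
python3 -c "
from h import *
go([.4619,-.2788,.003],1.1)
c=optics.camera_info('wrist');im=optics.get_image('wrist')
for k in(-.095,-.055,0,.055,.095):print(proj('wrist',[.4619-k*.019,-.2788+k,.022],c).round(1))
cv2.imwrite('pics/w4.png',im[:,:,::-1])"
```

```text
tool shift [-0.0008, 0.0015, 0.1481] turn 0.0006 head 1.13
[318.3 273.7]
[318.3 240.8]
[318.4 191.7]
[318.5 137.5]
[318.6  94.4]
```

View pics/w4.png

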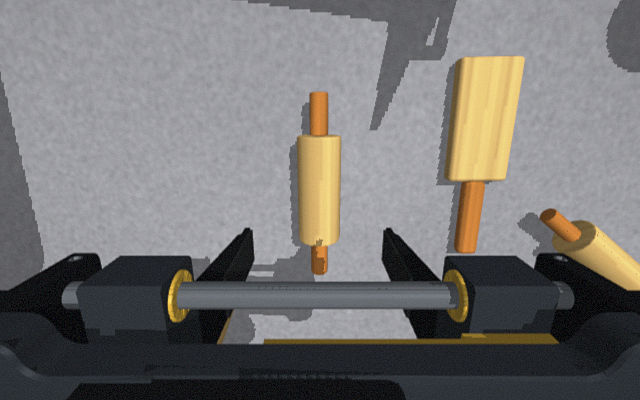

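The roller's barrel spans u 298–340 (centre 319) and its ends are at v 92 and 274, matching the prediction within 2 px. I'll descend and grip.

Request:
apply_moves:
  targets:
    - [-0.0008, 0.0015, 0.03, 0, 0.075]
    - [0, 0, 0.03, 0, 0.075]
    - [0, 0, 0.03, 0, 0.075]
    - [0, 0, 0.03, 0, 0.075]
    - [0, 0, 0.017, 0, 0.075]
    - [0, 0, 0.01, 0, 0.075]
    - [0, 0, 0, 0, 0.06]
    - [0, 0, 0, 0, 0.05]
    - [0, 0, 0, 0, 0.04]
    - [0, 0, 0, 0, 0.035]
    - [0, 0, 0, 0, 0.035]
    - [0, 0, 0, 0, 0.035]
    - [0, 0, 0, 0, 0.035]
  newtons: 20

```text
time_s: 11.18
ee_pos: [0.4635, -0.28, 0.0065]
orientation: [0.0, 0.7, 0.714, 0.0]
wrist_force: [-0.9, -0.3, 6.3]
grip_width: 0.0437
```

Request:
apply_moves:
  targets:
    - [0, 0, -0.01, 0, 0.035]
    - [0, 0, -0.03, 0, 0.035]
    - [0, 0, -0.04, 0, 0.035]
    - [0, 0, -0.04, 0, 0.035]
    - [0, 0, -0.04, 0, 0.035]
    - [0, 0, -0.04, 0, 0.035]
    - [0, 0, 0, 0.066, 0.035]
    - [0, 0, 0, 0.066, 0.035]
    - [0, 0, 0, 0, 0.035]

```text
time_s: 12.3
ee_pos: [0.4632, -0.2797, 0.2064]
orientation: [-0.0, 0.745, 0.667, 0.0]
wrist_force: [0.4, -0.6, -1.8]
grip_width: 0.044
```

```bash
python3 -c "
from h import *
S=C0-.022*CX
go(S+[0,0,.20],-6.4);print(S)
s=state();print(s['ee_pos'],s['wrist_force'],s['grip_width'])
im=optics.get_image('top')
cv2.imwrite('pics/t5.png',cv2.resize(im[150:270,240:440,::-1],(800,480),interpolation=cv2.INTER_CUBIC))
print([(np.array([4,4])*(proj('top',S+k*CY*.07+[0,0,.064])-[240,150])).round(1).tolist() for k in(-1,1)])
print([(np.array([4,4])*(proj('top',C0+a*CX*.09+k*CY*.12+[0,0,.085])-[240,150])).round(1).tolist() for a,k in((-1,-1),(-1,1),(1,1),(1,-1))])"
```

```text
tool shift [0.334, -0.0153, 0.0065] turn 0.0002 head -6.39
[0.48513711 0.05395232 0.        ]
[ 0.46318257 -0.27972707  0.20644731] [ 0.44448653 -0.62122132 -1.83457175] 0.04397434736409194
[[338.1, 287.5], [168.3, 269.9]]
[[391.6, 375.3], [95.0, 344.1], [121.5, 125.4], [413.3, 155.3]]
```

View pics/t5.png

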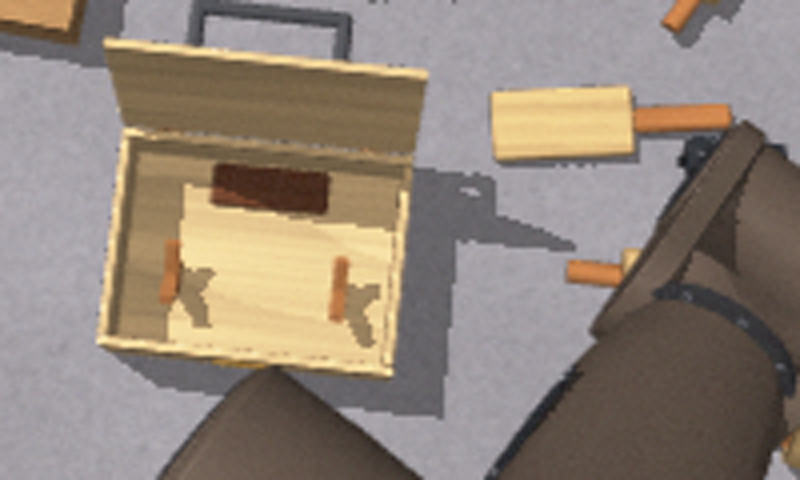

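The open chest matches the model within about 1 mm, with the cradles at (171,271) and (339,289) in the crop. The roller is held clear of the bench, so I'll carry it over.

Request:
apply_moves:
  targets:
    - [0.0208, -0.001, 0, 0, 0.035]
    - [0.0417, -0.002, 0, 0, 0.035]
    - [0.0417, -0.002, 0, 0, 0.035]
    - [0.0417, -0.002, 0, 0, 0.035]
    - [0.0417, -0.002, 0, 0, 0.035]
    - [0.0417, -0.002, 0, 0, 0.035]
    - [0.0417, -0.002, 0, 0, 0.035]
    - [0.0417, -0.002, 0, 0, 0.035]
    - [0.0208, -0.001, 0.03, 0, 0.035]
    - [0, 0, 0.03, 0, 0.035]
    - [0, 0, 0.02, 0, 0.035]
    - [0, 0, 0, 0, 0.035]

```text
time_s: 13.85
ee_pos: [0.4836, 0.0541, 0.1252]
orientation: [-0.001, 0.745, 0.667, -0.001]
wrist_force: [0.1, 0.0, -1.5]
grip_width: 0.0433
```

```bash
python3 -c "
from h import *
S=C0-.022*CX-.0008*CX
go(S+[0,0,.0365],-6.4)
s=state();print(s['ee_pos'],s['wrist_force'],s['grip_width'])
c=optics.camera_info('wrist');im=optics.get_image('wrist')
cv2.imwrite('pics/w6.png',im[:,:,::-1])
print([proj('wrist',S+k*CY*.076+a*CX*.021+[0,0,.064],c).round(1).tolist() for k in(-1,1) for a in (-1,1)])
P=s['ee_pos']+[0,0,.0155]
print([proj('wrist',P+k*CY,c).round(1).tolist() for k in(-.095,-.055,.055,.095)])"
```

```text
tool shift [0.0001, 0.001, 0.0887] turn 0.0010 head -6.34
[0.48361164 0.05406116 0.12521938] [ 0.0531994   0.00701865 -1.51407418] 0.04332758347419304
[[293.9, 293.5], [341.4, 293.6], [289.6, 115.4], [346.2, 115.4]]
[[316.1, 387.2], [316.1, 336.7], [316.1, 159.7], [316.1, 76.4]]
```

View pics/w6.png

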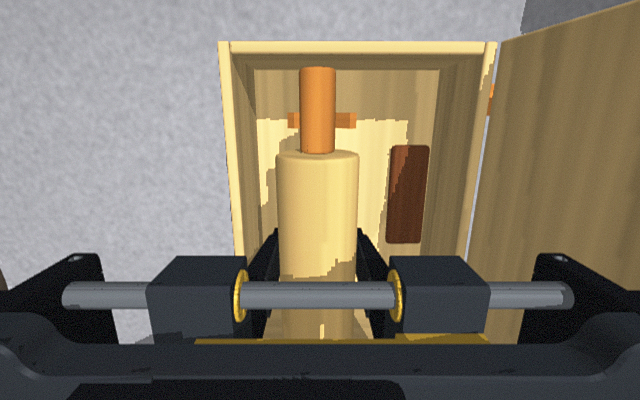

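The far cradle spans u 288–356 at v≈120 (centre 322), and the roller handle is at u≈317, so I'll nudge 2 mm in +x. After that I'll lower slowly while watching the force.

Request:
apply_moves:
  targets:
    - [0, 0.002, 0.015, 0, 0.035]
    - [0, 0, 0.02, 0, 0.035]
    - [0, 0, 0.02, 0, 0.035]
    - [0, 0, 0.015, 0, 0.035]
    - [0, 0, 0.006, 0, 0.035]
    - [0, 0, 0.004, 0, 0.035]
    - [0, 0, 0.003, 0, 0.035]
    - [0, 0, 0, 0, 0.035]
    - [0, 0, 0, 0, 0.035]

```text
time_s: 15.02
ee_pos: [0.4869, 0.0531, 0.0434]
orientation: [0.0, 0.746, 0.666, 0.0]
wrist_force: [-0.7, -0.1, -1.5]
grip_width: 0.0431
```

Request:
apply_moves:
  targets:
    - [0, 0, 0.002, 0, 0.035]
    - [0, 0, 0.002, 0, 0.035]
    - [0, 0, 0.001, 0, 0.035]
    - [0, 0, 0.001, 0, 0.035]
    - [0, 0, 0, 0, 0.035]
    - [0, 0, 0, 0, 0.035]

```text
time_s: 15.78
ee_pos: [0.4867, 0.0531, 0.0371]
orientation: [-0.0, 0.746, 0.666, 0.0]
wrist_force: [-0.3, 0.6, -0.7]
grip_width: 0.0437
```

Request:
apply_moves:
  targets:
    - [0, 0, 0.001, 0, 0.035]
    - [0, 0, 0.001, 0, 0.035]
    - [0, 0, 0, 0, 0.035]
    - [0, 0, 0, 0, 0.035]

```text
time_s: 16.27
ee_pos: [0.4864, 0.0532, 0.0361]
orientation: [-0.0, 0.746, 0.666, 0.0]
wrist_force: [-5.9, -0.3, 16.6]
grip_width: 0.0433
```

The roller is in contact with the cradles at the expected height. I'll back off 1 mm and open slowly.

Request:
apply_moves:
  targets:
    - [0, -0.001, -0.001, 0, 0.035]
    - [0, 0, 0, 0, 0.042]
    - [0, 0, 0, 0, 0.046]
    - [0, 0, 0, 0, 0.05]
    - [0, 0, 0, 0, 0.055]
    - [0, 0, 0, 0, 0.06]
    - [0, 0, 0, 0, 0.06]
    - [0, 0, -0.02, 0, 0.06]
    - [0, 0, -0.03, 0, 0.06]
    - [0, 0, -0.03, 0, 0.06]
    - [0, 0, -0.04, 0, 0.06]
    - [0, 0, -0.04, 0, 0.06]
    - [0, 0, -0.04, 0, 0.06]
    - [0, 0, -0.04, 0, 0.06]
    - [0, 0, -0.04, 0, 0.06]
    - [0, 0, 0, 0, 0.06]

```text
time_s: 18.27
ee_pos: [0.4864, 0.0532, 0.3186]
orientation: [0.002, 0.746, 0.666, 0.002]
wrist_force: [-0.6, -0.6, -1.2]
grip_width: 0.0599
```

```bash
python3 -c "
from h import *
go(bar(1.72)+[0,0,.08],-6.4)
c=optics.camera_info('wrist');im=optics.get_image('wrist')
cv2.imwrite('pics/w7.png',im[:,:,::-1])
S=C0-.022*CX+[0,0,.052]
print([proj('wrist',S+k*CY,c).round(1).tolist() for k in(-.095,-.055,.055,.095)])
print([proj('wrist',S+k*CY*.07+a*CX*.021+[0,0,.012],c).round(1).tolist() for k in(-1,1) for a in (-1,1)])"
```

```text
tool shift [0.0007, 0.1816, 0.0049] turn -0.0002 head -6.41
[[315.4, 227.0], [315.4, 202.5], [315.2, 128.5], [315.2, 98.9]]
[[301.4, 214.4], [329.4, 214.4], [299.8, 117.8], [330.5, 117.8]]
```

View pics/w7.png

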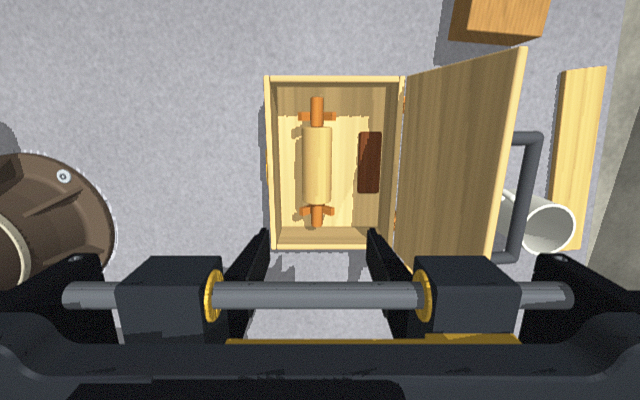

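The roller lies in both cradles, with ends at v 97 and 227 against a predicted 99 and 227, centred at u≈316. Next I'll go back to the bar.

Request:
apply_moves:
  targets:
    - [0, 0.03, 0, 0, 0.03]
    - [0, 0.03, 0, 0, 0.03]
    - [0, 0.03, 0, 0, 0.03]
    - [0, 0.03, 0, 0, 0.03]
    - [0, 0.03, 0, 0, 0.03]
    - [0, 0.0316, 0, 0, 0.03]
    - [0, 0, 0, 0, 0.03]
    - [0, 0, 0, 0, 0.03]

```text
time_s: 19.32
ee_pos: [0.6655, 0.0329, 0.3147]
orientation: [-0.001, 0.746, 0.666, -0.001]
wrist_force: [0.3, 0.5, -0.4]
grip_width: 0.0303
```

```bash
python3 -c "
from h import *
go(bar(1.72)+[0,0,-.019],-6.4)
p=bar(1.72)
for t in list(np.arange(1.65,-.01,-.075)):
    q=bar(t);d=q-p;p=q;print(round(t,3),'[0, %.4f, %.4f, 0, 0.008],'%(d@CX,-d[2]))"
```

```text
tool shift [0.0008, 0.0016, 0.0991] turn -0.0003 head -6.42
1.65 [0, -0.0106, -0.0046, 0, 0.008],
1.575 [0, -0.0117, -0.0041, 0, 0.008],
1.5 [0, -0.0120, -0.0032, 0, 0.008],
1.425 [0, -0.0122, -0.0023, 0, 0.008],
1.35 [0, -0.0123, -0.0014, 0, 0.008],
1.275 [0, -0.0124, -0.0005, 0, 0.008],
1.2 [0, -0.0124, 0.0005, 0, 0.008],
1.125 [0, -0.0123, 0.0014, 0, 0.008],
1.05 [0, -0.0122, 0.0023, 0, 0.008],
0.975 [0, -0.0120, 0.0032, 0, 0.008],
0.9 [0, -0.0117, 0.0041, 0, 0.008],
0.825 [0, -0.0113, 0.0050, 0, 0.008],
0.75 [0, -0.0109, 0.0058, 0, 0.008],
0.675 [0, -0.0105, 0.0066, 0, 0.008],
0.6 [0, -0.0099, 0.0074, 0, 0.008],
0.525 [0, -0.0094, 0.0081, 0, 0.008],
0.45 [0, -0.0087, 0.0088, 0, 0.008],
0.375 [0, -0.0080, 0.0094, 0, 0.008],
0.3 [0, -0.0073, 0.0100, 0, 0.008],
0.225 [0, -0.0066, 0.0105, 0, 0.008],
0.15 [0, -0.0057, 0.0110, 0, 0.008],
0.075 [0, -0.0049, 0.0114, 0, 0.008],
0.0 [0, -0.0040, 0.0117, 0, 0.008],
```

Request:
apply_moves:
  targets:
    - [0, 0.0016, 0.02, 0, 0.03]
    - [0, 0, 0.03, 0, 0.03]
    - [0, 0, 0.03, 0, 0.03]
    - [0, 0, 0.017, 0, 0.03]
    - [0, 0, 0, 0, 0.03]
    - [0, 0, 0, 0, 0.015]
    - [0, 0, 0, 0, 0.008]
    - [0, 0, 0, 0, 0.008]
    - [0, 0, 0, 0, 0.008]
    - [0, 0, 0, 0, 0.008]
  newtons: 15

```text
time_s: 20.58
ee_pos: [0.668, 0.0327, 0.2201]
orientation: [0.0, 0.746, 0.666, 0.001]
wrist_force: [-1.4, 0.8, 5.9]
grip_width: 0.0114
```

Request:
apply_moves:
  targets:
    - [0, -0.0106, -0.0046, 0, 0.008]
    - [0, -0.0117, -0.0041, 0, 0.008]
    - [0, -0.012, -0.0032, 0, 0.008]
    - [0, -0.0122, -0.0023, 0, 0.008]
    - [0, -0.0123, -0.0014, 0, 0.008]
    - [0, -0.0124, -0.0005, 0, 0.008]
    - [0, -0.0124, 0.0005, 0, 0.008]
    - [0, -0.0123, 0.0014, 0, 0.008]
    - [0, -0.0122, 0.0023, 0, 0.008]
    - [0, -0.012, 0.0032, 0, 0.008]
    - [0, -0.0117, 0.0041, 0, 0.008]
    - [0, 0, 0, 0, 0.008]

```text
time_s: 22.08
ee_pos: [0.5358, 0.0475, 0.2234]
orientation: [-0.0, 0.746, 0.666, -0.0]
wrist_force: [-1.0, 1.5, 0.9]
grip_width: 0.0115
```

```bash
python3 -c "
from h import *
s=state();print(s['ee_pos']+[0,0,.019]-bar(.9),s['wrist_force'],s['grip_width'])"
```

```text
[-0.00039591 -0.00070372  0.00331208] [-0.95927902  1.4613581   0.91621097] 0.011473445746941084
```

Request:
apply_moves:
  targets:
    - [0, -0.0113, 0.005, 0, 0.008]
    - [0, -0.0109, 0.0058, 0, 0.008]
    - [0, -0.0105, 0.0066, 0, 0.008]
    - [0, -0.0099, 0.0074, 0, 0.008]
    - [0, -0.0094, 0.0081, 0, 0.008]
    - [0, -0.0087, 0.0088, 0, 0.008]
    - [0, -0.008, 0.0094, 0, 0.008]
    - [0, -0.0073, 0.01, 0, 0.008]
    - [0, -0.0066, 0.0105, 0, 0.008]
    - [0, -0.0057, 0.011, 0, 0.008]
    - [0, -0.0049, 0.0114, 0, 0.008]
    - [0, -0.002, 0.006, 0, 0.008]
    - [0, 0, 0, 0, 0.008]
    - [0, 0, 0, 0, 0.008]

```text
time_s: 23.82
ee_pos: [0.4421, 0.0581, 0.1238]
orientation: [-0.0, 0.746, 0.666, -0.0]
wrist_force: [-3.0, 1.8, -1.8]
grip_width: 0.0118
```

```bash
python3 -c "
from h import *
s=state();print(s['ee_pos']+[0,0,.019]-bar(0),s['wrist_force'],s['grip_width'])"
```

```text
[ 0.00264633 -0.00099526  0.00929085] [-2.95101376  1.8145089  -1.83139049] 0.011770667777861064
```

Request:
apply_moves:
  targets:
    - [0, -0.001, 0.003, 0, 0.008]
    - [0, -0.001, 0.003, 0, 0.008]
    - [0, 0, 0.001, 0, 0.008]
    - [0, 0, 0, 0, 0.008]
    - [0, 0, 0, 0, 0.008]

```text
time_s: 24.45
ee_pos: [0.4405, 0.0582, 0.1175]
orientation: [0.0, 0.746, 0.666, 0.0]
wrist_force: [-5.7, 0.0, 14.9]
grip_width: 0.0116
```

Request:
apply_moves:
  targets:
    - [0, 0, 0.001, 0, 0.008]
    - [0, 0, 0, 0, 0.008]
    - [0, 0, 0, 0, 0.008]

```text
time_s: 24.82
ee_pos: [0.4405, 0.0582, 0.1167]
orientation: [0.001, 0.746, 0.666, 0.001]
wrist_force: [-5.9, 0.9, 16.7]
grip_width: 0.0113
```

Request:
apply_moves:
  targets:
    - [0, 0, 0, 0, 0.014]
    - [0, 0, 0, 0, 0.025]
    - [0, 0, 0, 0, 0.045]
    - [0, 0, 0, 0, 0.045]
    - [0, 0, -0.02, 0, 0.045]
    - [0, 0, -0.03, 0, 0.045]
    - [0, 0, -0.03, 0, 0.045]
    - [0, 0, -0.03, 0, 0.045]
    - [-0.04, 0, -0.02, 0, 0.045]
    - [-0.05, 0, 0, 0, 0.045]
    - [-0.05, 0, 0, 0, 0.045]
    - [-0.05, 0, 0, 0, 0.045]
    - [-0.05, 0, 0, 0, 0.045]
    - [0, 0, 0, 0, 0.045]

```text
time_s: 26.58
ee_pos: [0.413, -0.1828, 0.2454]
orientation: [-0.0, 0.747, 0.665, -0.0]
wrist_force: [0.1, 0.0, -1.2]
grip_width: 0.0449
```

Run:
```python
from h import *
im=optics.get_image('top')[:,:,::-1];im2=optics.get_image('scene')[:,:,::-1]
a=cv2.resize(im[150:270,240:440],(800,480),interpolation=cv2.INTER_CUBIC);cv2.imwrite('pics/t8.png',a)
cv2.imwrite('pics/s8.png',im2)
i0=cv2.imread('pics/top0.png');d=np.abs(i0.astype(int)-im).max(2)[175:250,262:348]
print("lid area diff >40:",(d>40).sum(),"shift lid",cv2.phaseCorrelate(*[np.float32(cv2.cvtColor(np.ascontiguousarray(x[180:245,262:348]),cv2.COLOR_BGR2GRAY)) for x in(i0,im)]))
s0=cv2.imread('pics/scene0.png')
print("scene",[ (n,(np.abs(s0.astype(int)-im2).max(2)[r]>40).sum()) for n,r in(("chest",np.s_[155:245,292:400]),("mug",np.s_[243:297,255:310]),("beater",np.s_[212:240,195:275]),("box",np.s_[250:315,385:468]),("bottle",np.s_[185:248,453:498]))])
```

```text
lid area diff >40: 0 shift lid ((0.031051277255777165, 0.026360675120137955), 0.998218936243175)
scene [('chest', np.int64(0)), ('mug', np.int64(0)), ('beater', np.int64(0)), ('box', np.int64(0)), ('bottle', np.int64(0))]
```

View pics/s8.png

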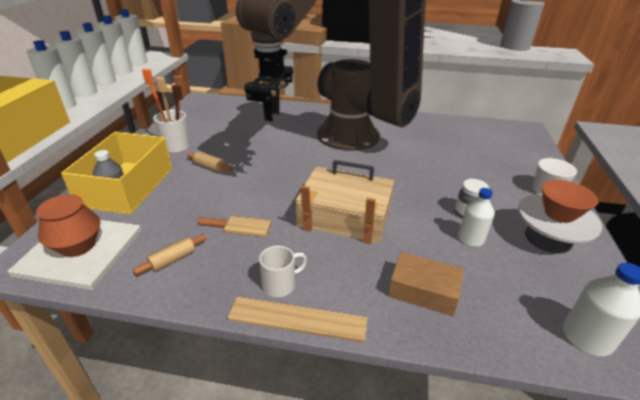

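The lid looks exactly as it did at the start, the roller is gone from the bench, and nothing else has moved. Handing in.

```bash
python3 -c "
from cell import workorder;print(workorder.sign_off())"
```

```text
the job is handed in; nothing more can be done
None
```

The job is done and handed in at about 26.7 s of the 72 s allowed; the hand-in gave no verdict.

- **Lid opened:** I gripped the bar, swung the lid back onto its rests and let go. It stayed propped by itself.
- **Roller placed:** I took the leftmost of the three rollers and lowered it until it touched the cradles, at about 17 N upward, then let go. The wrist camera showed it in both cradles, with its ends within 2 px of prediction.
- **Lid closed:** I lowered the lid by its bar and felt contact at 15–17 N before letting go.

**Last checks:** The chest and lid area matched the starting pictures, with no pixel above the difference threshold and a shift of about 0.03 px. That agrees with the lid being fully shut. The mug, beater, cardboard box and glaze bottle regions were also unchanged, and the grey jar looked in place by eye. The gripper is clear of everything.

**Not checked:** I could not see the roller once the lid was shut. Its final position rests on the look taken just before closing.

**Small disagreements:** The top and wrist cameras differed by about 3 mm on the far cradle's position. Measured tool height was also off by up to about 4 mm at times. Neither caused a problem.

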